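# Index the filter turret by feel and lock it

### The arm

A 7-joint arm with a two-finger parallel gripper is mounted at the origin on a cart in front of the work surface, level with it; the furniture and walls round the work are solid. World frame = base frame: x ahead of the robot, y to its left, z up, the work surface at z = 0. Lengths are in m, angles in rad, forces in N, time in s.
With the tool pointing down it reaches from about 0.425 to 0.875 m from the base axis. Payload 8.4 kg.
Tool frame: the origin (TCP) lies at the very end of the fingers, on their centre line; the grasp point (between the pads) lies 19 mm behind it; z points along the fingers, y is the line along which they close (so a half turn about z gives the same grasp; the last joint's range is limited). The gripper opens to 87 mm and grips with 3 to 60 N. Pads are 19 mm wide; open, the fingers measure 117 mm over their backs; the gripper's body (75 mm by 190 mm) begins 51 mm behind the grasp point.
Start: joints at [1.007, 0.333, 0.04, 1.465, -0.013, 1.343, -0.059], TCP at [0.291, -0.581, 0.223] pointing down, gripper open.
Joint ranges: [-2.58, 2.58], [-0.38, 2.09], [-1.3, 1.39], [0.25, 2.4], [-1.5, 4.64], [0.08, 2.09], [-2.65, 2.65]. Speed limits (rad/s): [2.22, 2.22, 2.79, 2.79, 3.14, 3.14, 3.14].

### API

Orientations are given as a rotation vector (axis times angle).
In Python, from workcell import read_state, eyes, sign_off gives the robot as it stands.
- The arm moves only by the tool move_arm, never from a script. Its argument "steps" is a list of rows, each an object with "slide": the shift along the tool's x, y, z in units of 0.5 m (1.0 is 0.5 m), a list of three; "spin": the turn about the tool's z in units of 1.5 rad (1.0 is 1.5 rad); "fingers": the gripper command: -1 is shut, 1 is fully open, values between are in proportion. In form: [{"slide": [tx, ty, tz], "spin": spin, "fingers": fingers}, ...]. A call has 1 to 20 rows; each row is the pose to reach, as a shift and turn from the pose commanded when the call began, along the tool's axes at that moment; what a row does not reach only later rows make up. A row lasts 1/8 s, in which the tool goes at most 62.5 mm and 10.7 degrees, less where a joint would pass 70% of its speed; a pose out of reach is approached as far as the arm can. A call with a number of a shift or a turn outside -1 to 1 is refused whole. A call with a gripper value outside its range is refused whole. The fingers move at their own pace and stop on an object; the grip force is fixed at half the most. Time passes only in rows, so rows that repeat a pose let the fingers close. It gives the time, the measured TCP pose, the force, the opening and the grip force at its end, in the units of the state.
- read_state(): the state, without advancing time (a new reading comes with each control period).
- eyes.get_image(name): name is "side" or "top" or "wrist"; returns the picture (480x640x3 uint8, red, green, blue); there is no depth.
- eyes.camera_model(name): a dict with "K" (3x3 intrinsics, pixels), "R" (3x3) and "t" (3): a world point X has camera coordinates R X + t. Camera axes: x right, y down, z forward; pixel columns grow to the right and rows downward; lengths in m; the calibration is good to about 2 mm. The wrist camera is an equidistant fisheye: a pixel r from the principal point sees the ray r / f radians off the axis. A picture is of the moment at which its call begins: read the wrist's pose just before it. camera_model takes no time and is no camera call; for the wrist camera it gives the pose at the moment of the call.
- sign_off(): hands the job in; it is judged then, once.
Trained networks look in the newest picture that a camera, given by its name, has taken for a name from the list of things; names that differ only in an ending like _2 or _b are one class to them, and where a whole thing is asked for, a point or a joint stands for the part that bears it (a point fixed in the world has none). Each returns a list of dicts, best first, with "score" (0 to 1); they miss things now and then, are a little off and sometimes report something else, mostly with a low value. They report only what shows in the picture. A call takes as long as a camera call.
- eyes.masks_of(camera, label): "region" (480x640 bool, what is visible of it).
- eyes.spot_point(camera, label): "position" ([x, y, z] in m, in world coordinates, good to about 4 mm: a listed point, or the origin of a listed thing).
The state is a dict: "time_s": time; "q": joint angles; "qd": joint speeds; "tau": joint torques, N m; "ee_pos": TCP position; "tcp_rot": TCP orientation; "ft_force": force on the tool from outside, world axes, zero at the start; "torque": the same for the moment, N m; "gripper_width": opening from 0.0 (shut) to 1.0 (fully open); "grip_force": force on a finger pad.
Only numpy, scipy, OpenCV 4.12 (cv2) and the standard library are available. Lean on these libraries where they do the work, as an engineer would, in place of code of your own. Each camera call takes 0.05 s, during which the arm holds its last target. There are 200 camera calls.

### The job

The turret of the bench filter unit stands at an unknown one of its clicks: nudge it round by its pins to the third click anticlockwise from the end stop that it meets when turned clockwise (seen from above), then push the black lock plunger fully home. Turn and press gently, never hard against the stop, and do not force the plunger where the turret blocks it. Leave the things standing round it alone.

Things in the scene. Friction and masses are not known exactly. Their poses are not given: they have to be found in the camera images.
- unit: Bench filter unit, fixed: white housing 206 x 184 x 46 mm with a round turret (diameter 180 mm, top face at height 60 mm) on top. Origin on the turret's vertical axis, at worktop height; z up; its -x side carries the lock plunger on a bracket. A push or squeeze of over 30 N on the unit, turret or plunger damages it. A hub cap (radius 20 mm) reaches height 71 mm.
- pin_ring (a point): On the turret axis, half-way up the pins (height 77 mm); fixed to the unit, does not turn. Six upright steel pins, diameter 10 mm, heights 60 to 93 mm, on a circle of radius 55 mm. At every click they stand at 30, 90, 150, 210, 270 and 330 degrees from the unit's +x axis (anticlockwise from above), so neither look nor pose tells which click it is at.
- turret_face (a point): On the turret axis at its top face, fixed to the unit. Six positions 60 degrees apart, a hard stop at the first (turning clockwise) and the last. It starts at the first, second or third; the fourth is wanted. A push of 4 to 8 N on a pin leaves a click; past 30 degrees it snaps by itself into the next and stays. At a stop it gives under 2 degrees and the force climbs steeply.
- plunger_top (a point): Centre of the flat top of the black lock plunger's round head, diameter 26 mm, 8 mm thick, 78 mm from the turret axis towards the unit's -x side. Height 105 mm when fully raised, 89 mm when fully home. It moves straight down with the plunger and stays where it is left.
- plunger (a joint): Travel of the lock plunger, m: 0 raised, 0.016 fully home (hard stop); starts 0 to 3 mm down. It slides down against a friction of about 5 N. Its 12 mm nose meets the turret at about 0.007 and is blocked there, except at the wanted position, where the socket under it is open. Over 15 N on it while blocked (travel under 0.009) damages the socket.
- beaker: Small clear glass beaker, diameter 45 mm, 58 mm high; origin at the centre of its foot. Leave alone.
- dropper_bottle: Amber dropper bottle, diameter 38 mm, 111 mm high; origin at the centre of its foot. Leave alone.
- cotton_cup: White plastic cup of cotton balls, diameter 56 mm, 50 mm high; origin at the centre of its foot. Leave alone.
- staining_jar: Square staining jar with a round white lid, 52 mm wide, 86 mm high; origin at the centre of its foot. Leave alone.
- bench_timer: White bench timer, 58 x 62 x 20 mm; origin at the centre of its underside. Leave alone.

How it is judged:
At the end, for the whole second after the job is handed in: The lock plunger is fully home (within 1.5 mm of its 16 mm travel), which only the turret's wanted position, three clicks anticlockwise from the clockwise stop, lets it reach (value of joint plunger above 0.0145 m); the robot touches nothing.
It fails at once if the unit, its turret or its plunger is pushed or squeezed with more than 30 N (contact force between any of the fingers, the arm and unit above 30 N).
It fails at once if the plunger is forced with more than 15 N where the turret blocks it (value of joint plunger below 0.009 m and contact force between any of the fingers, the arm and plunger above 15 N).
It fails at once if a thing standing round the unit is moved by more than 30 mm (distance of any of beaker, dropper_bottle, cotton_cup, staining_jar, bench_timer from where it was at the start of the episode above 0.03 m).
It also fails if it takes over 72 s, if anything falls off the work surface, if the arm or the gripper's body presses on something with over 40 N, if the wrist force passes 120 N, or if a joint passes its speed limit or range.

## Working session

There is one attempt and no reset: what is moved stays moved. The work goes in short steps, Python scripts to look and compute and a tool call to move; the robot and the scene stay as the last step left them, time stands still between calls to the robot, and variables do not carry over. Pictures are saved under pics/ and viewed, at most 10 in all, crops included, and the job is handed in when it is done.

Besides the shell and the picture viewer there is one more tool, called after "Call:" by a JSON object that holds its "op" and its "data". move_arm: Moves the arm, as the interface text tells. Its arguments: {"type":"object","properties":{"steps":{"type":"array","items":{"type":"object","properties":{"slide":{"type":"array","items":{"type":"number"}},"spin":{"type":"number"},"fingers":{"type":"number"}}}}},"required":["steps"]}

```bash
mkdir -p pics; python3 - <<'E'
from workcell import read_state, eyes
import cv2,numpy as np
for c in ["top","side"]:
    cv2.imwrite(f"pics/{c}0.png",eyes.get_image(c)[:,:,::-1])
    for l in ["unit","pin_ring","turret_face","plunger_top","beaker","dropper_bottle","cotton_cup","staining_jar","bench_timer"]:
        r=eyes.spot_point(c,l)
        print(c,l,[(round(d["score"],2),np.round(d["position"],3).tolist()) for d in r[:2]])
s=read_state(); print({k:np.round(v,3).tolist() for k,v in s.items()})
E
```

```text
top unit [(0.65, [0.576, 0.182, 0.001])]
top pin_ring [(0.88, [0.576, 0.18, 0.079]), (0.56, [0.334, 0.399, 0.0])]
top turret_face [(0.89, [0.571, 0.176, 0.064])]
top plunger_top [(0.57, [0.498, 0.163, 0.101])]
top beaker [(0.73, [0.333, 0.4, 0.001])]
top dropper_bottle [(0.76, [0.389, -0.003, -0.0])]
top cotton_cup [(0.59, [0.434, -0.275, 0.002])]
top staining_jar [(0.91, [0.35, -0.187, 0.002])]
top bench_timer [(0.93, [0.348, 0.233, 0.001])]
side unit [(0.95, [0.578, 0.182, -0.001])]
side pin_ring [(0.86, [0.576, 0.179, 0.075]), (0.34, [0.43, -0.276, 0.004])]
side turret_face [(0.84, [0.579, 0.182, 0.062]), (0.36, [0.576, 0.179, 0.077])]
side plunger_top [(0.59, [0.496, 0.164, 0.103])]
side beaker [(0.6, [0.334, 0.395, 0.0])]
side dropper_bottle [(0.75, [0.388, -0.002, -0.002])]
side cotton_cup [(0.61, [0.434, -0.278, 0.003])]
side staining_jar [(0.62, [0.349, -0.187, 0.0])]
side bench_timer [(0.78, [0.342, 0.224, -0.003]), (0.32, [0.573, 0.177, 0.08])]
{'time_s': 1.0, 'q': [1.007, 0.333, 0.04, 1.465, -0.013, 1.343, -0.059], 'qd': [-0.0, -0.0, 0.0, -0.0, 0.0, 0.002, 0.001], 'tau': [0.0, -65.614, 1.333, -40.407, -0.06, 0.035, 0.0], 'ee_pos': [0.291, -0.581, 0.223], 'tcp_rot': [-3.057, -0.723, 0.0], 'ft_force': [0.185, -0.802, -1.103], 'torque': [0.071, 0.02, 0.022], 'grip_force': 0.0, 'gripper_width': 1.002}
```

View pics/top0.png

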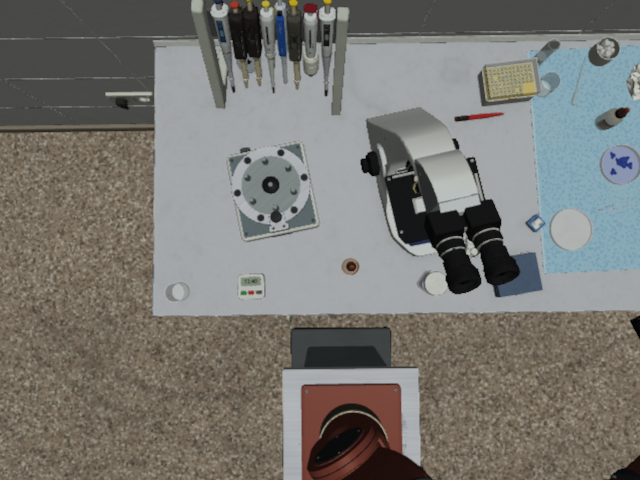

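View pics/side0.png

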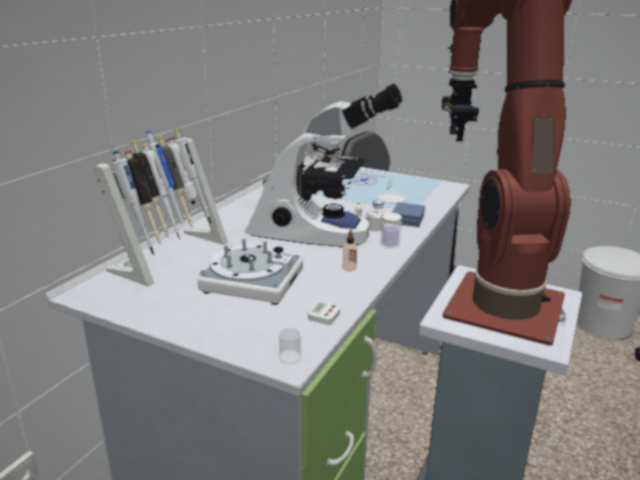

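The top view shows the unit's hub near (270,185) and the plunger near (277,215). The microscope stands between the arm and the unit, with its eyepieces near (465,280). In the side view the unit is near (250,268) and the eyepiece tips near (398,92). Next I need the yaw and the microscope's height before travelling.

```bash
cat > h.py <<'E'
import numpy as np, cv2
from scipy.spatial.transform import Rotation as Ro
from workcell import read_state, eyes
def ray(c,px):
    m=eyes.camera_model(c);K,R,t=[np.array(m[k]) for k in("K","R","t")]
    v=np.linalg.inv(K)@[px[0],px[1],1.]
    if c=="wrist":
        r=np.hypot(v[0],v[1]); v=np.array([v[0]/r*np.sin(r),v[1]/r*np.sin(r),np.cos(r)]) if r>1e-9 else np.array([0,0,1.])
    return -R.T@t, R.T@v/np.linalg.norm(v)
def at_z(c,px,z):
    o,d=ray(c,px); return o+d*(z-o[2])/d[2]
def tri(a,b):
    (o1,d1),(o2,d2)=a,b
    s=np.linalg.lstsq(np.c_[d1,-d2],o2-o1,rcond=None)[0]
    p,q=o1+s[0]*d1,o2+s[1]*d2; return (p+q)/2,np.linalg.norm(p-q)
def to(p,yaw=None):
    "slide units (and spin) from measured pose to world p, tool-x yaw deg"
    s=read_state();R=Ro.from_rotvec(s["tcp_rot"]).as_matrix()
    y0=np.degrees(np.arctan2(R[1,0],R[0,0]))
    print("slide",np.round(R.T@(np.array(p)-s["ee_pos"])/.5,4),"yaw now",round(y0,2),"spin",None if yaw is None else round(np.radians(y0-yaw)/1.5,4))
E
python3 - <<'E'
from h import *
for px in [((460,283),(375,105)),((498,275),(398,92)),((430,115),(345,105))]:
    print(tri(ray("top",px[0]),ray("side",px[1])))
eyes.get_image("top"); r=eyes.masks_of("top","unit")[0]
c,_=cv2.findContours(r["region"].astype(np.uint8),cv2.RETR_EXTERNAL,cv2.CHAIN_APPROX_NONE)
c=max(c,key=cv2.contourArea); b=cv2.boxPoints(cv2.minAreaRect(c)); print(b)
w=np.array([at_z("top",p,.03)[:2] for p in b]);print(w.round(3),w.mean(0),np.degrees(np.arctan2(*(w-np.roll(w,1,0)).T[::-1])))
# stand
for p in [(215,105),(338,112),(327,95)]: print(at_z("top",p,.0).round(3))
R=Ro.from_rotvec(read_state()["tcp_rot"]).as_matrix();print(R.round(3))
to([.45,0,.5],10); to([.50,.16,.35],10)
E
```

```text
(array([ 0.37645542, -0.15183161,  0.39272651]), np.float64(0.04225644421104315))
(array([ 0.36678841, -0.21690129,  0.41277695]), np.float64(0.00582377185635493))
(array([ 0.56080372, -0.14550701,  0.38988347]), np.float64(0.15339415587974226))
[[223.00002 151.     ]
 [302.23077 135.15384]
 [320.65387 227.26923]
 [241.4231  243.11539]]
[[0.662 0.291]
 [0.697 0.105]
 [0.479 0.064]
 [0.445 0.249]] [0.57065214 0.17716697] [  11.1018741   -79.35153634 -169.4666281   100.58374858]
[0.782 0.316 0.   ]
[0.76  0.019 0.   ]
[0.802 0.045 0.   ]
[[ 0.894  0.448 -0.   ]
 [ 0.448 -0.894  0.   ]
 [ 0.    -0.    -1.   ]]
slide [ 0.8045 -0.8965 -0.5548] yaw now 26.63 spin 0.1935
slide [ 1.0374 -1.1378 -0.2548] yaw now 26.63 spin 0.1935
```

Call:
{"op": "move_arm", "data": {"steps": [{"slide": [0,0,-0.1],"spin": 0,"fingers": -1},{"slide": [0,0,-0.2],"spin": 0,"fingers": -1},{"slide": [0,0,-0.3],"spin": 0,"fingers": -1},{"slide": [0,0,-0.4],"spin": 0,"fingers": -1},{"slide": [0,0,-0.5],"spin": 0,"fingers": -1},{"slide": [0,0,-0.6],"spin": 0,"fingers": -1},{"slide": [0,0,-0.64],"spin": 0,"fingers": -1},{"slide": [0,0,-0.64],"spin": 0,"fingers": -1}]}}

```text
time_s: 2.1
ee_pos: [0.2915, -0.5815, 0.5437]
tcp_rot: [3.055, 0.723, 0.001]
ft_force: [-0.3, 0.9, -0.7]
gripper_width: 0.173
grip_force: 0.0
```

Call:
{"op": "move_arm", "data": {"steps": [{"slide": [0.08,-0.09,0],"spin": 0.02,"fingers": -1},{"slide": [0.16,-0.18,0],"spin": 0.04,"fingers": -1},{"slide": [0.24,-0.27,0],"spin": 0.06,"fingers": -1},{"slide": [0.32,-0.36,0],"spin": 0.08,"fingers": -1},{"slide": [0.4,-0.45,0],"spin": 0.1,"fingers": -1},{"slide": [0.48,-0.54,0],"spin": 0.12,"fingers": -1},{"slide": [0.56,-0.63,0],"spin": 0.14,"fingers": -1},{"slide": [0.64,-0.72,0],"spin": 0.16,"fingers": -1},{"slide": [0.72,-0.81,0],"spin": 0.18,"fingers": -1},{"slide": [0.8,-0.9,0],"spin": 0.19,"fingers": -1},{"slide": [0.8,-0.9,0],"spin": 0.19,"fingers": -1},{"slide": [0.8,-0.9,0],"spin": 0.19,"fingers": -1},{"slide": [0.8,-0.9,0],"spin": 0.19,"fingers": -1},{"slide": [0.8,-0.9,0],"spin": 0.19,"fingers": -1}]}}

```text
time_s: 3.85
ee_pos: [0.4471, -0.0005, 0.5424]
tcp_rot: [3.129, 0.279, -0.0]
ft_force: [-0.1, 0.1, -0.0]
gripper_width: 0.006
grip_force: 0.0
```

Call:
{"op": "move_arm", "data": {"steps": [{"slide": [0.08,-0.1,0],"spin": 0,"fingers": -1},{"slide": [0.15,-0.2,0.04],"spin": 0,"fingers": -1},{"slide": [0.2,-0.29,0.12],"spin": 0,"fingers": -1},{"slide": [0.2,-0.29,0.24],"spin": 0,"fingers": -1},{"slide": [0.2,-0.29,0.36],"spin": 0,"fingers": -1},{"slide": [0.2,-0.29,0.45],"spin": 0,"fingers": -1},{"slide": [0.2,-0.29,0.48],"spin": 0,"fingers": -1},{"slide": [0.2,-0.29,0.48],"spin": 0,"fingers": -1}]}}

```text
time_s: 4.85
ee_pos: [0.5199, 0.1607, 0.303]
tcp_rot: [-3.129, -0.281, 0.0]
ft_force: [1.2, -0.7, 0.9]
gripper_width: 0.008
grip_force: 0.0
```

```bash
python3 - <<'E'
from h import *
cv2.imwrite("pics/w1.png",eyes.get_image("wrist")[:,:,::-1])
for l in ["unit","pin_ring","turret_face","plunger_top"]:
    r=eyes.spot_point("wrist",l); print(l,[(round(d["score"],2),np.round(d["position"],4).tolist()) for d in r[:2]])
m=eyes.camera_model("wrist");print(m["K"],-np.array(m["R"]).T@m["t"]); s=read_state();print(s["ee_pos"])
E
```

```text
unit [(0.78, [0.5744, 0.1787, -0.0009])]
pin_ring [(0.72, [0.5749, 0.1776, 0.0752])]
turret_face [(0.86, [0.5746, 0.1781, 0.0596])]
plunger_top [(0.72, [0.5711, 0.1794, -0.0028]), (0.63, [0.5045, 0.1652, 0.1031])]
[[371.64829954   0.         314.14584127]
 [  0.         371.64829954 238.57160534]
 [  0.           0.           1.        ]] [0.60193966 0.17575701 0.46631669]
[0.52037378 0.16140892 0.30421239]
```

View pics/w1.png

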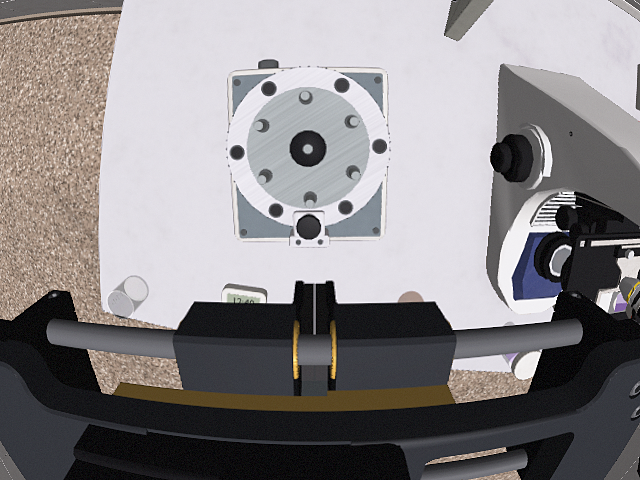

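The wrist view shows the hub at (307,148), pin tops near (305,97), (352,121), (353,174), (310,198), (265,180) and (262,126), and the plunger head at (308,227). The pins look about 30° off the stated angles, so I'll measure them and look closer.

```bash
python3 - <<'E'
from h import *
im=cv2.imread("pics/w1.png")
cv2.imwrite("pics/w1z.png",cv2.resize(im[50:260,210:410],None,fx=2.8,fy=2.8,interpolation=cv2.INTER_CUBIC))
h=at_z("wrist",(307.5,148.5),.071);p=at_z("wrist",(308,227),.103);print(h,p,np.degrees(np.arctan2(*(h-p)[1::-1])),np.linalg.norm((h-p)[:2]))
for q in [(305,97),(352,121),(353,174),(310,198),(265,180),(262,126)]:
    w=at_z("wrist",q,.093);d=w-h;print("pin",w.round(4),np.linalg.norm(d[:2]).round(4),np.degrees(np.arctan2(d[1],d[0])).round(1))
for q in [(237,152),(269,88),(342,85),(379,146),(345,207),(276,210)]:
    w=at_z("wrist",q,.06);d=w-h;print("hole",w.round(4),np.linalg.norm(d[:2]).round(4),np.degrees(np.arctan2(d[1],d[0])).round(1))
E
```

```text
[0.5768308  0.17845011 0.071     ] [0.50093506 0.16384495 0.103     ] 10.892680898278504 0.07728825236417113
pin [0.6288 0.1899 0.093 ] 0.0532 12.4
pin [0.6137 0.1399 0.093 ] 0.0534 -46.3
pin [0.5612 0.1285 0.093 ] 0.0523 -107.4
pin [0.5288 0.1669 0.093 ] 0.0494 -166.5
pin [0.5393 0.2153 0.093 ] 0.0526 135.5
pin [0.5931 0.227  0.093 ] 0.0512 71.5
hole [0.5598 0.2546 0.06  ] 0.078 102.6
hole [0.6348 0.2312 0.06  ] 0.0783 42.3
hole [0.6516 0.1546 0.06  ] 0.0784 -17.7
hole [0.5938 0.1023 0.06  ] 0.078 -77.4
hole [0.5194 0.1257 0.06  ] 0.078 -137.5
hole [0.5021 0.2013 0.06  ] 0.0781 163.0
```

View pics/w1z.png

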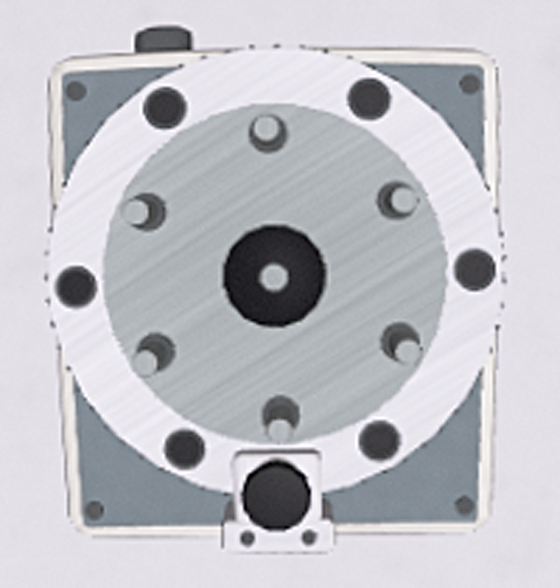

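The zoom agrees: the pins stand at about 2° plus multiples of 60° in the unit frame, and the dark sockets are about 30° off the plunger. So the turret seems to be midway between clicks, or the stated angles are off by 30°. I'll feel it out by pushing gently clockwise on the +x pin.

Call:
{"op": "move_arm", "data": {"steps": [{"slide": [0.1,-0.03,0],"spin": 0,"fingers": -1},{"slide": [0.2,-0.06,0.05],"spin": 0,"fingers": -1},{"slide": [0.22,-0.07,0.15],"spin": 0,"fingers": -1},{"slide": [0.22,-0.07,0.25],"spin": 0,"fingers": -1},{"slide": [0.22,-0.07,0.33],"spin": 0,"fingers": -1},{"slide": [0.22,-0.07,0.37],"spin": 0,"fingers": -1},{"slide": [0.22,-0.07,0.37],"spin": 0,"fingers": -1},{"slide": [0.22,-0.07,0.37],"spin": 0,"fingers": -1}]}}

```text
time_s: 6.1
ee_pos: [0.6227, 0.2157, 0.1197]
tcp_rot: [-3.128, -0.282, -0.004]
ft_force: [0.4, 0.2, 0.4]
gripper_width: 0.003
grip_force: 0.0
```

```bash
python3 - <<'E'
from h import *
cv2.imwrite("pics/w2.png",eyes.get_image("wrist")[:,:,::-1])
s=read_state();print(s["ee_pos"],s["ft_force"]); to([.622,.2145,.076],10.3)
E
```

```text
[0.62278751 0.21578007 0.1198591 ] [-0.3609433  -0.05725892  0.59557533]
slide [-0.0023  0.0023  0.0877] yaw now 10.29 spin -0.0001
```

View pics/w2.png

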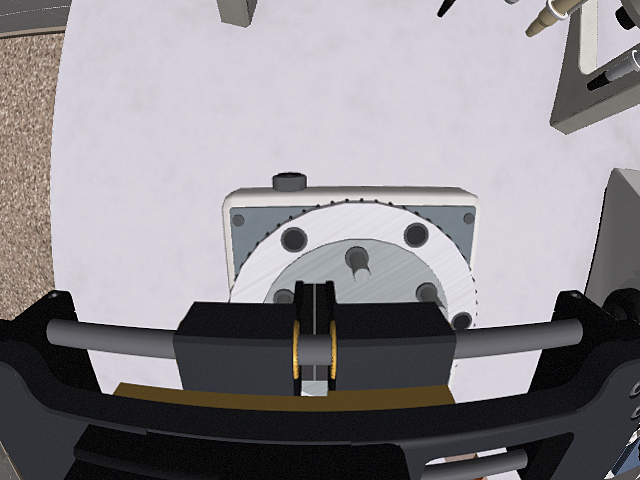

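The finger is just on the +y (left) side of the +x pin, whose base is at (357,260), with a clear gap. Going down, then approaching.

Call:
{"op": "move_arm", "data": {"steps": [{"slide": [0,0,0.03],"spin": 0,"fingers": -1},{"slide": [0,0,0.06],"spin": 0,"fingers": -1},{"slide": [0,0,0.088],"spin": 0,"fingers": -1},{"slide": [0,0,0.088],"spin": 0,"fingers": -1},{"slide": [0,0.004,0.088],"spin": 0,"fingers": -1},{"slide": [0,0.008,0.088],"spin": 0,"fingers": -1},{"slide": [0,0.008,0.088],"spin": 0,"fingers": -1}]}}

```text
time_s: 7.02
ee_pos: [0.6227, 0.211, 0.074]
tcp_rot: [3.129, 0.281, 0.001]
ft_force: [0.2, 0.1, -0.8]
gripper_width: 0.007
grip_force: 0.0
```

Call:
{"op": "move_arm", "data": {"steps": [{"slide": [0,0.002,0],"spin": 0,"fingers": -1},{"slide": [0,0.004,0],"spin": 0,"fingers": -1},{"slide": [0,0.004,0],"spin": 0,"fingers": -1}]}}

```text
time_s: 7.4
ee_pos: [0.6227, 0.2092, 0.0736]
tcp_rot: [3.129, 0.282, 0.0]
ft_force: [0.0, 0.0, -0.2]
gripper_width: 0.004
grip_force: 0.0
```

Call:
{"op": "move_arm", "data": {"steps": [{"slide": [0,0.002,0],"spin": 0,"fingers": -1},{"slide": [0,0.004,0],"spin": 0,"fingers": -1},{"slide": [0,0.004,0],"spin": 0,"fingers": -1}]}}

```text
time_s: 7.78
ee_pos: [0.6231, 0.2071, 0.0736]
tcp_rot: [3.129, 0.282, -0.0]
ft_force: [0.1, -0.1, 0.8]
gripper_width: 0.007
grip_force: 0.0
```

Call:
{"op": "move_arm", "data": {"steps": [{"slide": [0,0.002,0],"spin": 0,"fingers": -1},{"slide": [0,0.004,0],"spin": 0,"fingers": -1},{"slide": [0,0.004,0],"spin": 0,"fingers": -1}]}}

```text
time_s: 8.15
ee_pos: [0.6235, 0.2052, 0.0736]
tcp_rot: [3.129, 0.282, -0.0]
ft_force: [0.3, -0.4, 0.0]
gripper_width: 0.005
grip_force: 0.0
```

Call:
{"op": "move_arm", "data": {"steps": [{"slide": [0,0.002,0],"spin": 0,"fingers": -1},{"slide": [0,0.004,0],"spin": 0,"fingers": -1},{"slide": [0,0.004,0],"spin": 0,"fingers": -1}]}}

```text
time_s: 8.52
ee_pos: [0.6238, 0.2033, 0.0736]
tcp_rot: [-3.129, -0.282, 0.0]
ft_force: [0.2, -0.4, -0.0]
gripper_width: 0.005
grip_force: 0.0
```

Call:
{"op": "move_arm", "data": {"steps": [{"slide": [0,0.002,0],"spin": 0,"fingers": -1},{"slide": [0,0.004,0],"spin": 0,"fingers": -1},{"slide": [0,0.004,0],"spin": 0,"fingers": -1}]}}

```text
time_s: 8.9
ee_pos: [0.6243, 0.2013, 0.0736]
tcp_rot: [-3.129, -0.282, -0.0]
ft_force: [0.2, 0.2, -0.6]
gripper_width: 0.004
grip_force: 0.2
```

Call:
{"op": "move_arm", "data": {"steps": [{"slide": [0,0.002,0],"spin": 0,"fingers": -1},{"slide": [0,0.004,0],"spin": 0,"fingers": -1},{"slide": [0,0.004,0],"spin": 0,"fingers": -1}]}}

```text
time_s: 9.28
ee_pos: [0.6245, 0.1991, 0.0735]
tcp_rot: [3.129, 0.282, -0.0]
ft_force: [0.7, -0.4, 0.1]
gripper_width: 0.005
grip_force: 0.0
```

Call:
{"op": "move_arm", "data": {"steps": [{"slide": [0,0.002,0],"spin": 0,"fingers": -1},{"slide": [0,0.002,0],"spin": 0,"fingers": -1}]}}

```text
time_s: 9.52
ee_pos: [0.6247, 0.1983, 0.0735]
tcp_rot: [3.129, 0.282, -0.0]
ft_force: [-0.2, 0.0, -1.6]
gripper_width: 0.005
grip_force: 0.0
```

Call:
{"op": "move_arm", "data": {"steps": [{"slide": [0,0.002,0],"spin": 0,"fingers": -1},{"slide": [0,0.002,0],"spin": 0,"fingers": -1}]}}

```text
time_s: 9.78
ee_pos: [0.6249, 0.1973, 0.0735]
tcp_rot: [3.129, 0.282, -0.0]
ft_force: [-0.2, 0.4, -0.0]
gripper_width: 0.003
grip_force: 0.0
```

```bash
python3 - <<'E'
from h import *
im=eyes.get_image("wrist")[:,:,::-1]
cv2.imwrite("pics/w3.png",cv2.resize(im[160:320,200:500],None,fx=2.5,fy=2.5,interpolation=cv2.INTER_CUBIC))
E
```

```text
(no output)
```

View pics/w3.png

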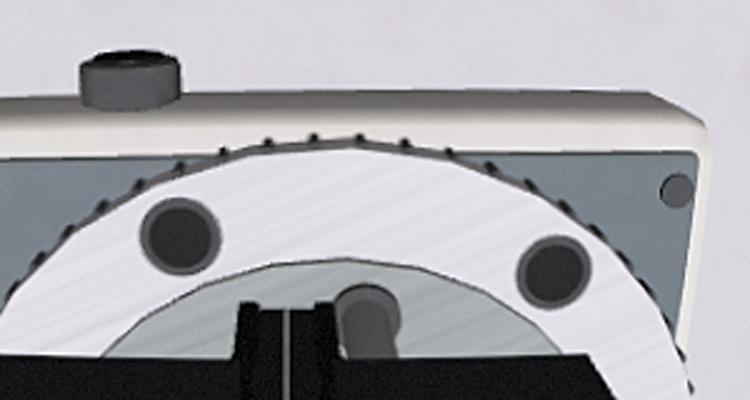

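The crop shows the finger's right edge at about x=345 and the pin at about x=335–400, so it is just about to touch. The turret hasn't moved. Continuing.

Call:
{"op": "move_arm", "data": {"steps": [{"slide": [0,0.002,0],"spin": 0,"fingers": -1},{"slide": [0,0.004,0],"spin": 0,"fingers": -1},{"slide": [0,0.004,0],"spin": 0,"fingers": -1}]}}

```text
time_s: 10.2
ee_pos: [0.6253, 0.1953, 0.0736]
tcp_rot: [3.129, 0.282, 0.0]
ft_force: [-0.3, 0.1, 0.2]
gripper_width: 0.004
grip_force: 0.0
```

Call:
{"op": "move_arm", "data": {"steps": [{"slide": [0,0.002,0],"spin": 0,"fingers": -1},{"slide": [0,0.002,0],"spin": 0,"fingers": -1}]}}

```text
time_s: 10.45
ee_pos: [0.6255, 0.1944, 0.0736]
tcp_rot: [-3.129, -0.282, -0.0]
ft_force: [0.7, -0.5, -0.1]
gripper_width: 0.005
grip_force: 0.0
```

Call:
{"op": "move_arm", "data": {"steps": [{"slide": [0,0.002,0],"spin": 0,"fingers": -1},{"slide": [0,0.002,0],"spin": 0,"fingers": -1}]}}

```text
time_s: 10.7
ee_pos: [0.6256, 0.1934, 0.0736]
tcp_rot: [3.129, 0.282, 0.0]
ft_force: [-0.3, 0.7, -0.1]
gripper_width: 0.004
grip_force: 0.0
```

Call:
{"op": "move_arm", "data": {"steps": [{"slide": [0,0.002,0],"spin": 0,"fingers": -1},{"slide": [0,0.002,0],"spin": 0,"fingers": -1}]}}

```text
time_s: 10.95
ee_pos: [0.6258, 0.1924, 0.0736]
tcp_rot: [-3.129, -0.282, 0.0]
ft_force: [-0.3, 1.1, -0.5]
gripper_width: 0.002
grip_force: 0.0
```

```bash
python3 - <<'E'
from h import *
im=eyes.get_image("wrist")
b=cv2.imread("pics/w2.png")
g=cv2.cvtColor(im,cv2.COLOR_RGB2GRAY)
print(read_state()["ee_pos"],read_state()["ft_force"])
A=np.array([.577,.1783])
# dark holes by threshold on turret
m=((g<75)&(np.arange(480)[:,None]<300)&(np.arange(480)[:,None]>190)).astype(np.uint8)
n,l,st,ce=cv2.connectedComponentsWithStats(m)
for s,c in zip(st[1:],ce[1:]):
    if 150<s[4]<2500: 
        w=at_z("wrist",c,.06)[:2]-A; print(c.round(1),s[2:5],np.hypot(*w).round(4),np.degrees(np.arctan2(w[1],w[0])).round(1))
w=at_z("wrist",(347,284),.06)[:2]-A;print("w3 pin (approx with cam now)",w,np.hypot(*w),np.degrees(np.arctan2(w[1],w[0])))
cv2.imwrite("pics/w4.png",cv2.resize(im[160:320,200:500,::-1],None,fx=2.5,fy=2.5))
E
```

```text
[0.62575184 0.19249389 0.0735708 ] [-0.7407236   0.10870733 -0.4423435 ]
[611.5 248.2] [ 26 106 244] 0.2001 -58.7
[323.1 241.9] [ 27  25 531] 0.0765 10.6
[303.4 290.9] [ 20  19 333] 0.0507 22.1
[325.1 290.9] [ 20  19 322] 0.0496 9.2
[ 57.2 295.4] [ 33  10 226] 0.173 86.8
[571.1 295.4] [ 33  10 225] 0.1636 -65.4
w3 pin (approx with cam now) [ 0.05487977 -0.00247868] 0.054935712349948526 -2.5860435364289414
```

View pics/w4.png

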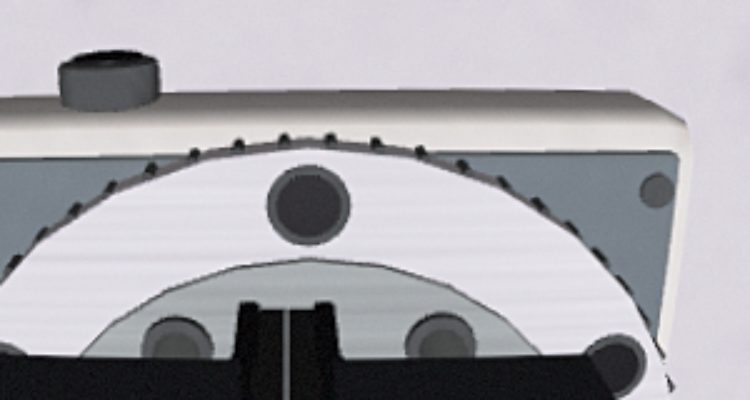

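Now a socket is at (307,205) on the unit's +x axis, and the pins at (178,345) and (440,345) stand at ±30°. So the turret had been parked midway and has snapped clockwise into a click, which confirms the stated angles. Next I'll lift over the +30° pin, get behind it, and test clockwise.

Call:
{"op": "move_arm", "data": {"steps": [{"slide": [0,0,-0.035],"spin": 0,"fingers": -1},{"slide": [0,0,-0.07],"spin": 0,"fingers": -1},{"slide": [0,0,-0.07],"spin": 0,"fingers": -1},{"slide": [0,-0.047,-0.07],"spin": 0,"fingers": -1},{"slide": [0,-0.093,-0.07],"spin": 0,"fingers": -1},{"slide": [0,-0.093,-0.07],"spin": 0,"fingers": -1},{"slide": [0,-0.093,-0.035],"spin": 0,"fingers": -1},{"slide": [0,-0.093,0],"spin": 0,"fingers": -1},{"slide": [0,-0.093,0],"spin": 0,"fingers": -1},{"slide": [0,-0.093,0],"spin": 0,"fingers": -1}]}}

```text
time_s: 12.25
ee_pos: [0.6175, 0.238, 0.0734]
tcp_rot: [-3.129, -0.281, 0.0]
ft_force: [-0.3, -0.2, 0.9]
gripper_width: 0.005
grip_force: 0.0
```

Call:
{"op": "move_arm", "data": {"steps": [{"slide": [0,0.004,0],"spin": 0,"fingers": -1},{"slide": [0,0.008,0],"spin": 0,"fingers": -1},{"slide": [0,0.008,0],"spin": 0,"fingers": -1}]}}

```text
time_s: 12.62
ee_pos: [0.6184, 0.234, 0.0739]
tcp_rot: [3.129, 0.281, 0.001]
ft_force: [0.1, -0.4, 1.3]
gripper_width: 0.007
grip_force: 0.0
```

Call:
{"op": "move_arm", "data": {"steps": [{"slide": [0,0.002,0],"spin": 0,"fingers": -1},{"slide": [0,0.002,0],"spin": 0,"fingers": -1}]}}

```text
time_s: 12.88
ee_pos: [0.6183, 0.2333, 0.0736]
tcp_rot: [-3.129, -0.282, -0.0]
ft_force: [-0.0, -0.0, -0.5]
gripper_width: 0.001
grip_force: 0.0
```

Call:
{"op": "move_arm", "data": {"steps": [{"slide": [0,0.002,0],"spin": 0,"fingers": -1},{"slide": [0,0.002,0],"spin": 0,"fingers": -1}]}}

```text
time_s: 13.12
ee_pos: [0.6185, 0.2323, 0.0736]
tcp_rot: [3.129, 0.282, -0.0]
ft_force: [0.9, -0.6, 0.1]
gripper_width: 0.01
grip_force: 0.0
```

Call:
{"op": "move_arm", "data": {"steps": [{"slide": [0,0.002,0],"spin": 0,"fingers": -1},{"slide": [0,0.002,0],"spin": 0,"fingers": -1}]}}

```text
time_s: 13.38
ee_pos: [0.6187, 0.2313, 0.0736]
tcp_rot: [3.129, 0.282, -0.0]
ft_force: [-0.5, 0.2, 0.2]
gripper_width: 0.004
grip_force: 0.0
```

Call:
{"op": "move_arm", "data": {"steps": [{"slide": [0,0.002,0],"spin": 0,"fingers": -1},{"slide": [0,0.002,0],"spin": 0,"fingers": -1}]}}

```text
time_s: 13.62
ee_pos: [0.6189, 0.2303, 0.0736]
tcp_rot: [3.129, 0.282, -0.0]
ft_force: [-0.6, -0.1, 0.2]
gripper_width: 0.008
grip_force: 0.0
```

Call:
{"op": "move_arm", "data": {"steps": [{"slide": [0,0.002,0],"spin": 0,"fingers": -1},{"slide": [0,0.002,0],"spin": 0,"fingers": -1}]}}

```text
time_s: 13.88
ee_pos: [0.6191, 0.2293, 0.0735]
tcp_rot: [3.129, 0.282, -0.0]
ft_force: [0.0, 0.3, 0.8]
gripper_width: 0.006
grip_force: 0.0
```

Call:
{"op": "move_arm", "data": {"steps": [{"slide": [0,0.002,0],"spin": 0,"fingers": -1},{"slide": [0,0.002,0],"spin": 0,"fingers": -1}]}}

```text
time_s: 14.12
ee_pos: [0.6192, 0.2287, 0.0736]
tcp_rot: [-3.129, -0.282, -0.0]
ft_force: [0.2, 1.2, -0.0]
gripper_width: -0.0
grip_force: 0.4
```

Call:
{"op": "move_arm", "data": {"steps": [{"slide": [0,0.002,0],"spin": 0,"fingers": -1},{"slide": [0,0.002,0],"spin": 0,"fingers": -1}]}}

```text
time_s: 14.38
ee_pos: [0.6193, 0.2283, 0.0737]
tcp_rot: [-3.128, -0.283, -0.001]
ft_force: [0.4, 3.8, -1.2]
gripper_width: 0.004
grip_force: 2.0
```

Contact. From here I'll use half-millimetre steps and watch the force.

Call:
{"op": "move_arm", "data": {"steps": [{"slide": [0,0.001,0],"spin": 0,"fingers": -1},{"slide": [0,0.001,0],"spin": 0,"fingers": -1}]}}

```text
time_s: 14.62
ee_pos: [0.6194, 0.2282, 0.0737]
tcp_rot: [-3.127, -0.283, -0.001]
ft_force: [0.8, 6.0, -1.7]
gripper_width: 0.007
grip_force: 2.6
```

Call:
{"op": "move_arm", "data": {"steps": [{"slide": [0,0.001,0],"spin": 0,"fingers": -1},{"slide": [0,0.001,0],"spin": 0,"fingers": -1}]}}

```text
time_s: 14.88
ee_pos: [0.6196, 0.228, 0.0737]
tcp_rot: [-3.127, -0.283, -0.001]
ft_force: [0.9, 6.1, -2.3]
gripper_width: 0.002
grip_force: 3.0
```

Call:
{"op": "move_arm", "data": {"steps": [{"slide": [0,0.001,0],"spin": 0,"fingers": -1},{"slide": [0,0.001,0],"spin": 0,"fingers": -1}]}}

```text
time_s: 15.12
ee_pos: [0.6198, 0.2277, 0.0738]
tcp_rot: [-3.127, -0.283, -0.002]
ft_force: [1.7, 5.8, -2.6]
gripper_width: 0.005
grip_force: 3.3
```

Call:
{"op": "move_arm", "data": {"steps": [{"slide": [0,0.001,0],"spin": 0,"fingers": -1},{"slide": [0,0.001,0],"spin": 0,"fingers": -1}]}}

```text
time_s: 15.38
ee_pos: [0.6201, 0.2274, 0.0738]
tcp_rot: [-3.126, -0.284, -0.002]
ft_force: [3.1, 7.8, -3.4]
gripper_width: 0.005
grip_force: 3.5
```

Call:
{"op": "move_arm", "data": {"steps": [{"slide": [0,0.001,0],"spin": 0,"fingers": -1},{"slide": [0,0.001,0],"spin": 0,"fingers": -1}]}}

```text
time_s: 15.62
ee_pos: [0.6201, 0.2274, 0.0738]
tcp_rot: [-3.126, -0.284, -0.003]
ft_force: [2.2, 8.2, -4.5]
gripper_width: 0.004
grip_force: 4.1
```

Call:
{"op": "move_arm", "data": {"steps": [{"slide": [0,0.001,0],"spin": 0,"fingers": -1},{"slide": [0,0.001,0],"spin": 0,"fingers": -1}]}}

```text
time_s: 15.88
ee_pos: [0.62, 0.2273, 0.0738]
tcp_rot: [-3.125, -0.285, -0.003]
ft_force: [3.1, 11.0, -3.2]
gripper_width: 0.001
grip_force: 4.6
```

Call:
{"op": "move_arm", "data": {"steps": [{"slide": [0,0.001,0],"spin": 0,"fingers": -1},{"slide": [0,0.001,0],"spin": 0,"fingers": -1}]}}

```text
time_s: 16.12
ee_pos: [0.62, 0.2273, 0.0738]
tcp_rot: [-3.124, -0.285, -0.003]
ft_force: [3.6, 11.2, -4.6]
gripper_width: 0.004
grip_force: 5.2
```

Call:
{"op": "move_arm", "data": {"steps": [{"slide": [0,0.001,0],"spin": 0,"fingers": -1},{"slide": [0,0.001,0],"spin": 0,"fingers": -1}]}}

```text
time_s: 16.38
ee_pos: [0.6201, 0.2273, 0.0739]
tcp_rot: [-3.124, -0.285, -0.003]
ft_force: [2.8, 12.6, -5.1]
gripper_width: 0.006
grip_force: 5.7
```

The finger stopped dead at y = 0.2273 while the force rose past 8 N to about 13 N. That is the clockwise end stop, so the turret is at click 1. Backing off, then crossing over behind the -30° pin to push anticlockwise.

Call:
{"op": "move_arm", "data": {"steps": [{"slide": [0,-0.008,0],"spin": 0,"fingers": -1},{"slide": [0,-0.016,0],"spin": 0,"fingers": -1},{"slide": [0,-0.016,-0.035],"spin": 0,"fingers": -1},{"slide": [0,-0.016,-0.07],"spin": 0,"fingers": -1},{"slide": [0,-0.016,-0.07],"spin": 0,"fingers": -1},{"slide": [0,0.05,-0.07],"spin": 0,"fingers": -1},{"slide": [0,0.12,-0.07],"spin": 0,"fingers": -1},{"slide": [0,0.17,-0.07],"spin": 0,"fingers": -1},{"slide": [0,0.17,-0.07],"spin": 0,"fingers": -1},{"slide": [0,0.17,-0.07],"spin": 0,"fingers": -1},{"slide": [0,0.17,-0.035],"spin": 0,"fingers": -1},{"slide": [0,0.17,0],"spin": 0,"fingers": -1},{"slide": [0,0.17,0],"spin": 0,"fingers": -1}]}}

```text
time_s: 18.0
ee_pos: [0.6336, 0.1399, 0.0708]
tcp_rot: [3.128, 0.283, -0.007]
ft_force: [-0.2, -0.4, -1.0]
gripper_width: 0.011
grip_force: 0.0
```

Call:
{"op": "move_arm", "data": {"steps": [{"slide": [0,-0.004,0],"spin": 0,"fingers": -1},{"slide": [0,-0.008,0],"spin": 0,"fingers": -1},{"slide": [0,-0.012,0],"spin": 0,"fingers": -1},{"slide": [0,-0.014,0],"spin": 0,"fingers": -1},{"slide": [0,-0.014,0],"spin": 0,"fingers": -1}]}}

```text
time_s: 18.62
ee_pos: [0.6341, 0.1468, 0.0737]
tcp_rot: [3.129, 0.282, 0.0]
ft_force: [-0.9, -0.3, -0.6]
gripper_width: 0.005
grip_force: 0.0
```

Call:
{"op": "move_arm", "data": {"steps": [{"slide": [0,-0.004,0],"spin": 0,"fingers": -1},{"slide": [0,-0.008,0],"spin": 0,"fingers": -1},{"slide": [0,-0.008,0],"spin": 0,"fingers": -1}]}}

```text
time_s: 19.0
ee_pos: [0.6347, 0.1489, 0.0738]
tcp_rot: [3.127, 0.279, 0.003]
ft_force: [6.1, -5.1, 0.0]
gripper_width: 0.005
grip_force: 2.7
```

Call:
{"op": "move_arm", "data": {"steps": [{"slide": [0,-0.004,0],"spin": 0,"fingers": -1},{"slide": [0,-0.008,0],"spin": 0,"fingers": -1},{"slide": [0,-0.008,0],"spin": 0,"fingers": -1}]}}

```text
time_s: 19.38
ee_pos: [0.6348, 0.1524, 0.0741]
tcp_rot: [3.127, 0.278, 0.005]
ft_force: [6.0, -5.9, 0.3]
gripper_width: 0.007
grip_force: 3.2
```

Call:
{"op": "move_arm", "data": {"steps": [{"slide": [0,-0.004,0],"spin": 0,"fingers": -1},{"slide": [0,-0.008,0],"spin": 0,"fingers": -1},{"slide": [0,-0.008,0],"spin": 0,"fingers": -1}]}}

```text
time_s: 19.75
ee_pos: [0.6334, 0.1573, 0.0741]
tcp_rot: [3.128, 0.28, 0.004]
ft_force: [4.5, -3.6, -0.3]
gripper_width: 0.009
grip_force: 2.3
```

Call:
{"op": "move_arm", "data": {"steps": [{"slide": [0,-0.004,0],"spin": 0,"fingers": -1},{"slide": [0,-0.008,0],"spin": 0,"fingers": -1},{"slide": [0,-0.012,0],"spin": 0,"fingers": -1},{"slide": [0,-0.016,0],"spin": 0,"fingers": -1},{"slide": [0,-0.02,0],"spin": 0,"fingers": -1},{"slide": [0,-0.02,0],"spin": 0,"fingers": -1}]}}

```text
time_s: 20.5
ee_pos: [0.6296, 0.1692, 0.0734]
tcp_rot: [-3.128, -0.283, 0.001]
ft_force: [0.2, -0.2, 1.4]
gripper_width: 0.009
grip_force: 0.2
```

Call:
{"op": "move_arm", "data": {"steps": [{"slide": [0,-0.004,0],"spin": 0,"fingers": -1},{"slide": [0,-0.008,0],"spin": 0,"fingers": -1},{"slide": [0,-0.012,0],"spin": 0,"fingers": -1},{"slide": [0,-0.016,0],"spin": 0,"fingers": -1},{"slide": [0,-0.016,0],"spin": 0,"fingers": -1}]}}

```text
time_s: 21.12
ee_pos: [0.6284, 0.1769, 0.0735]
tcp_rot: [-3.128, -0.283, 0.001]
ft_force: [0.5, -0.6, 1.1]
gripper_width: 0.005
grip_force: 0.0
```

```bash
cat >> h.py <<'E'
def holes(A=np.array([.577,.1783]),yaw=10.7,view=False):
    "unit-frame (r,angle) of dark sockets seen on the turret"
    g=cv2.cvtColor(eyes.get_image("wrist"),cv2.COLOR_RGB2GRAY)
    m=(g<75).astype(np.uint8); n,l,st,ce=cv2.connectedComponentsWithStats(m)
    for s,c in zip(st[1:],ce[1:]):
        if 150<s[4]<2000:
            w=at_z("wrist",c,.06)[:2]-A; r=np.hypot(*w)
            if .07<r<.086: print("hole",c.round(),s[2:5],r.round(4),(np.degrees(np.arctan2(w[1],w[0]))-yaw).round(1))
    s=read_state();d=np.array(s["ee_pos"])[:2]-A;a=np.radians(yaw)
    print("tcp unit",np.round([d[0]*np.cos(a)+d[1]*np.sin(a),-d[0]*np.sin(a)+d[1]*np.cos(a)],4),s["ee_pos"][2].round(4),np.round(s["ft_force"],1))
E
python3 -c "
from h import *
holes()"
```

```text
hole [361. 256.] [ 27  24 490] 0.077 -27.3
hole [210. 266.] [ 24  24 449] 0.0764 33.8
tcp unit [ 0.0503 -0.0111] 0.0735 [-0.2  0.6 -0.2]
```

The turret is at about 33°, just past the ridge but not yet snapped. Pushing a little further.

Call:
{"op": "move_arm", "data": {"steps": [{"slide": [0,-0.004,0],"spin": 0,"fingers": -1},{"slide": [0,-0.008,0],"spin": 0,"fingers": -1},{"slide": [0,-0.012,0],"spin": 0,"fingers": -1},{"slide": [0,-0.012,0],"spin": 0,"fingers": -1}]}}

```text
time_s: 21.68
ee_pos: [0.6275, 0.1825, 0.0736]
tcp_rot: [-3.129, -0.283, 0.0]
ft_force: [-0.3, 0.1, -1.0]
gripper_width: 0.005
grip_force: 0.0
```

```bash
python3 -c "
from h import *
holes()"
```

```text
hole [303. 242.] [ 26  26 529] 0.0766 -0.2
tcp unit [ 0.0504 -0.0054] 0.0736 [-0.5  0.5 -0.4]
```

That snapped into click 2, with a socket back at 0°. Repeating for click 3.

Call:
{"op": "move_arm", "data": {"steps": [{"slide": [0,0,-0.035],"spin": 0,"fingers": -1},{"slide": [0,0,-0.07],"spin": 0,"fingers": -1},{"slide": [0,0,-0.07],"spin": 0,"fingers": -1},{"slide": [0,0.045,-0.07],"spin": 0,"fingers": -1},{"slide": [0,0.087,-0.07],"spin": 0,"fingers": -1},{"slide": [0,0.087,-0.07],"spin": 0,"fingers": -1},{"slide": [0,0.087,-0.035],"spin": 0,"fingers": -1},{"slide": [0,0.087,0],"spin": 0,"fingers": -1},{"slide": [0,0.087,0],"spin": 0,"fingers": -1}]}}

```text
time_s: 22.85
ee_pos: [0.6336, 0.1396, 0.0708]
tcp_rot: [3.129, 0.284, -0.007]
ft_force: [0.1, 0.4, -0.7]
gripper_width: 0.004
grip_force: 0.0
```

Call:
{"op": "move_arm", "data": {"steps": [{"slide": [0,-0.005,0],"spin": 0,"fingers": -1},{"slide": [0,-0.01,0],"spin": 0,"fingers": -1},{"slide": [0,-0.015,0],"spin": 0,"fingers": -1},{"slide": [0,-0.02,0],"spin": 0,"fingers": -1},{"slide": [0,-0.025,0],"spin": 0,"fingers": -1},{"slide": [0,-0.03,0],"spin": 0,"fingers": -1}]}}

```text
time_s: 23.6
ee_pos: [0.6353, 0.1514, 0.0743]
tcp_rot: [3.127, 0.277, 0.007]
ft_force: [7.7, -6.8, 0.2]
gripper_width: 0.009
grip_force: 3.9
```

Call:
{"op": "move_arm", "data": {"steps": [{"slide": [0,-0.005,0],"spin": 0,"fingers": -1},{"slide": [0,-0.01,0],"spin": 0,"fingers": -1},{"slide": [0,-0.015,0],"spin": 0,"fingers": -1},{"slide": [0,-0.02,0],"spin": 0,"fingers": -1},{"slide": [0,-0.025,0],"spin": 0,"fingers": -1},{"slide": [0,-0.03,0],"spin": 0,"fingers": -1},{"slide": [0,-0.035,0],"spin": 0,"fingers": -1},{"slide": [0,-0.04,0],"spin": 0,"fingers": -1},{"slide": [0,-0.045,0],"spin": 0,"fingers": -1},{"slide": [0,-0.05,0],"spin": 0,"fingers": -1},{"slide": [0,-0.055,0],"spin": 0,"fingers": -1},{"slide": [0,-0.057,0],"spin": 0,"fingers": -1},{"slide": [0,-0.057,0],"spin": 0,"fingers": -1},{"slide": [0,-0.057,0],"spin": 0,"fingers": -1}]}}

```text
time_s: 25.35
ee_pos: [0.6277, 0.1821, 0.0736]
tcp_rot: [3.129, 0.282, -0.0]
ft_force: [0.1, -0.0, 0.0]
gripper_width: 0.004
grip_force: 0.0
```

```bash
python3 -c "
from h import *
holes()"
```

```text
hole [302. 242.] [ 26  25 526] 0.0766 -0.0
tcp unit [ 0.0505 -0.0057] 0.0736 [-0.1  0.3 -0.4]
```

Click 3. Once more for click 4.

Call:
{"op": "move_arm", "data": {"steps": [{"slide": [0,0,-0.035],"spin": 0,"fingers": -1},{"slide": [0,0,-0.07],"spin": 0,"fingers": -1},{"slide": [0,0,-0.07],"spin": 0,"fingers": -1},{"slide": [0,0.045,-0.07],"spin": 0,"fingers": -1},{"slide": [0,0.087,-0.07],"spin": 0,"fingers": -1},{"slide": [0,0.087,-0.07],"spin": 0,"fingers": -1},{"slide": [0,0.087,-0.035],"spin": 0,"fingers": -1},{"slide": [0,0.087,0],"spin": 0,"fingers": -1},{"slide": [0,0.087,0],"spin": 0,"fingers": -1}]}}

```text
time_s: 26.52
ee_pos: [0.6336, 0.1397, 0.0708]
tcp_rot: [3.129, 0.284, -0.007]
ft_force: [-0.8, -0.0, 0.0]
gripper_width: 0.004
grip_force: 0.0
```

Call:
{"op": "move_arm", "data": {"steps": [{"slide": [0,-0.005,0],"spin": 0,"fingers": -1},{"slide": [0,-0.01,0],"spin": 0,"fingers": -1},{"slide": [0,-0.015,0],"spin": 0,"fingers": -1},{"slide": [0,-0.02,0],"spin": 0,"fingers": -1},{"slide": [0,-0.025,0],"spin": 0,"fingers": -1},{"slide": [0,-0.03,0],"spin": 0,"fingers": -1}]}}

```text
time_s: 27.28
ee_pos: [0.6354, 0.1514, 0.0743]
tcp_rot: [3.127, 0.277, 0.007]
ft_force: [7.2, -6.8, -0.2]
gripper_width: 0.002
grip_force: 3.9
```

Call:
{"op": "move_arm", "data": {"steps": [{"slide": [0,-0.005,0],"spin": 0,"fingers": -1},{"slide": [0,-0.01,0],"spin": 0,"fingers": -1},{"slide": [0,-0.015,0],"spin": 0,"fingers": -1},{"slide": [0,-0.02,0],"spin": 0,"fingers": -1},{"slide": [0,-0.025,0],"spin": 0,"fingers": -1},{"slide": [0,-0.03,0],"spin": 0,"fingers": -1},{"slide": [0,-0.035,0],"spin": 0,"fingers": -1},{"slide": [0,-0.04,0],"spin": 0,"fingers": -1},{"slide": [0,-0.045,0],"spin": 0,"fingers": -1},{"slide": [0,-0.05,0],"spin": 0,"fingers": -1},{"slide": [0,-0.055,0],"spin": 0,"fingers": -1},{"slide": [0,-0.057,0],"spin": 0,"fingers": -1},{"slide": [0,-0.057,0],"spin": 0,"fingers": -1},{"slide": [0,-0.057,0],"spin": 0,"fingers": -1}]}}

```text
time_s: 29.02
ee_pos: [0.6276, 0.1821, 0.0735]
tcp_rot: [3.129, 0.282, -0.0]
ft_force: [-0.1, -0.8, 0.6]
gripper_width: 0.007
grip_force: 0.0
```

```bash
python3 -c "
from h import *
holes()
to([.499,.1632,.13],10.3)"
```

```text
hole [301. 242.] [ 26  25 524] 0.0766 -0.0
tcp unit [ 0.0505 -0.0057] 0.0735 [0.4 0.1 0.2]
slide [-0.2599 -0.0088 -0.1129] yaw now 10.29 spin -0.0001
```

Call:
{"op": "move_arm", "data": {"steps": [{"slide": [0,0,-0.04],"spin": 0,"fingers": -1},{"slide": [0,0,-0.08],"spin": 0,"fingers": -1},{"slide": [0,0,-0.11],"spin": 0,"fingers": -1},{"slide": [0,0,-0.11],"spin": 0,"fingers": -1},{"slide": [-0.08,-0.003,-0.11],"spin": 0,"fingers": -1},{"slide": [-0.16,-0.006,-0.11],"spin": 0,"fingers": -1},{"slide": [-0.23,-0.009,-0.11],"spin": 0,"fingers": -1},{"slide": [-0.26,-0.009,-0.11],"spin": 0,"fingers": -1},{"slide": [-0.26,-0.009,-0.11],"spin": 0,"fingers": -1},{"slide": [-0.26,-0.009,-0.11],"spin": 0,"fingers": -1},{"slide": [-0.26,-0.009,-0.09],"spin": 0,"fingers": -1},{"slide": [-0.26,-0.009,-0.07],"spin": 0,"fingers": -1},{"slide": [-0.26,-0.009,-0.07],"spin": 0,"fingers": -1}]}}

```text
time_s: 30.7
ee_pos: [0.4983, 0.1632, 0.1072]
tcp_rot: [-3.129, -0.282, 0.004]
ft_force: [-0.1, -0.3, 0.7]
gripper_width: 0.008
grip_force: 0.0
```

Call:
{"op": "move_arm", "data": {"steps": [{"slide": [0,0,0.003],"spin": 0,"fingers": -1},{"slide": [0,0,0.006],"spin": 0,"fingers": -1},{"slide": [0,0,0.006],"spin": 0,"fingers": -1}]}}

```text
time_s: 31.08
ee_pos: [0.499, 0.1634, 0.1056]
tcp_rot: [-3.129, -0.282, -0.0]
ft_force: [-0.1, -0.1, 1.4]
gripper_width: 0.004
grip_force: 0.0
```

Call:
{"op": "move_arm", "data": {"steps": [{"slide": [0,0,0.002],"spin": 0,"fingers": -1},{"slide": [0,0,0.004],"spin": 0,"fingers": -1},{"slide": [0,0,0.004],"spin": 0,"fingers": -1}]}}

```text
time_s: 31.45
ee_pos: [0.4989, 0.1633, 0.1035]
tcp_rot: [3.129, 0.282, -0.0]
ft_force: [-0.6, -1.7, 0.2]
gripper_width: 0.008
grip_force: 0.0
```

Call:
{"op": "move_arm", "data": {"steps": [{"slide": [0,0,0.002],"spin": 0,"fingers": -1},{"slide": [0,0,0.004],"spin": 0,"fingers": -1},{"slide": [0,0,0.004],"spin": 0,"fingers": -1}]}}

```text
time_s: 31.82
ee_pos: [0.499, 0.1634, 0.1017]
tcp_rot: [-3.129, -0.282, -0.0]
ft_force: [-0.3, 0.0, 4.3]
gripper_width: 0.004
grip_force: 1.9
```

Call:
{"op": "move_arm", "data": {"steps": [{"slide": [0,0,0.002],"spin": 0,"fingers": -1},{"slide": [0,0,0.002],"spin": 0,"fingers": -1}]}}

```text
time_s: 32.08
ee_pos: [0.499, 0.1634, 0.1006]
tcp_rot: [-3.129, -0.282, -0.0]
ft_force: [-0.7, 0.8, 3.4]
gripper_width: 0.007
grip_force: 1.7
```

Call:
{"op": "move_arm", "data": {"steps": [{"slide": [0,0,0.002],"spin": 0,"fingers": -1},{"slide": [0,0,0.002],"spin": 0,"fingers": -1}]}}

```text
time_s: 32.33
ee_pos: [0.499, 0.1634, 0.0995]
tcp_rot: [-3.129, -0.282, -0.0]
ft_force: [-0.4, -0.9, 4.1]
gripper_width: 0.007
grip_force: 1.5
```

Call:
{"op": "move_arm", "data": {"steps": [{"slide": [0,0,0.002],"spin": 0,"fingers": -1},{"slide": [0,0,0.002],"spin": 0,"fingers": -1}]}}

```text
time_s: 32.58
ee_pos: [0.499, 0.1634, 0.0985]
tcp_rot: [-3.129, -0.282, -0.0]
ft_force: [0.4, 0.5, 2.4]
gripper_width: 0.005
grip_force: 1.4
```

Call:
{"op": "move_arm", "data": {"steps": [{"slide": [0,0,0.002],"spin": 0,"fingers": -1},{"slide": [0,0,0.002],"spin": 0,"fingers": -1}]}}

```text
time_s: 32.83
ee_pos: [0.499, 0.1634, 0.0975]
tcp_rot: [-3.129, -0.282, -0.0]
ft_force: [0.7, 0.3, 2.7]
gripper_width: 0.007
grip_force: 1.4
```

Call:
{"op": "move_arm", "data": {"steps": [{"slide": [0,0,0.002],"spin": 0,"fingers": -1},{"slide": [0,0,0.002],"spin": 0,"fingers": -1}]}}

```text
time_s: 33.08
ee_pos: [0.499, 0.1634, 0.0965]
tcp_rot: [-3.129, -0.282, -0.0]
ft_force: [0.4, 0.1, 2.7]
gripper_width: 0.008
grip_force: 1.4
```

Call:
{"op": "move_arm", "data": {"steps": [{"slide": [0,0,0.002],"spin": 0,"fingers": -1},{"slide": [0,0,0.002],"spin": 0,"fingers": -1}]}}

```text
time_s: 33.33
ee_pos: [0.499, 0.1634, 0.0955]
tcp_rot: [-3.129, -0.282, -0.0]
ft_force: [0.6, -0.1, 3.3]
gripper_width: 0.004
grip_force: 1.4
```

Call:
{"op": "move_arm", "data": {"steps": [{"slide": [0,0,0.002],"spin": 0,"fingers": -1},{"slide": [0,0,0.002],"spin": 0,"fingers": -1}]}}

```text
time_s: 33.58
ee_pos: [0.499, 0.1634, 0.0945]
tcp_rot: [-3.129, -0.282, -0.0]
ft_force: [1.5, 0.4, 2.4]
gripper_width: 0.008
grip_force: 1.4
```

The plunger is past 9 mm with no blocking. Continuing to the hard stop.

Call:
{"op": "move_arm", "data": {"steps": [{"slide": [0,0,0.002],"spin": 0,"fingers": -1},{"slide": [0,0,0.004],"spin": 0,"fingers": -1},{"slide": [0,0,0.006],"spin": 0,"fingers": -1},{"slide": [0,0,0.006],"spin": 0,"fingers": -1}]}}

```text
time_s: 34.08
ee_pos: [0.499, 0.1634, 0.0914]
tcp_rot: [-3.129, -0.282, -0.0]
ft_force: [1.2, 0.3, 2.2]
gripper_width: 0.002
grip_force: 1.1
```

Call:
{"op": "move_arm", "data": {"steps": [{"slide": [0,0,0.002],"spin": 0,"fingers": -1},{"slide": [0,0,0.003],"spin": 0,"fingers": -1},{"slide": [0,0,0.003],"spin": 0,"fingers": -1}]}}

```text
time_s: 34.45
ee_pos: [0.499, 0.1634, 0.09]
tcp_rot: [-3.129, -0.282, -0.0]
ft_force: [0.2, 0.6, 3.1]
gripper_width: 0.004
grip_force: 1.6
```

Call:
{"op": "move_arm", "data": {"steps": [{"slide": [0,0,0.002],"spin": 0,"fingers": -1},{"slide": [0,0,0.002],"spin": 0,"fingers": -1}]}}

```text
time_s: 34.7
ee_pos: [0.499, 0.1634, 0.0894]
tcp_rot: [3.129, 0.282, 0.0]
ft_force: [0.2, 0.4, 8.0]
gripper_width: 0.005
grip_force: 4.1
```

Call:
{"op": "move_arm", "data": {"steps": [{"slide": [0,0,0.001],"spin": 0,"fingers": -1},{"slide": [0,0,0.001],"spin": 0,"fingers": -1}]}}

```text
time_s: 34.95
ee_pos: [0.4991, 0.1635, 0.0894]
tcp_rot: [3.129, 0.282, 0.001]
ft_force: [-1.6, -0.9, 12.6]
gripper_width: 0.006
grip_force: 6.7
```

The plunger hit its hard stop at height 89 mm, which is fully home. Retreating straight up.

Call:
{"op": "move_arm", "data": {"steps": [{"slide": [0,0,-0.01],"spin": 0,"fingers": -1},{"slide": [0,0,-0.05],"spin": 0,"fingers": -1},{"slide": [0,0,-0.12],"spin": 0,"fingers": -1},{"slide": [0,0,-0.2],"spin": 0,"fingers": -1},{"slide": [0,0,-0.28],"spin": 0,"fingers": -1},{"slide": [0,0,-0.3],"spin": 0,"fingers": -1},{"slide": [0,0,-0.3],"spin": 0,"fingers": -1}]}}

```text
time_s: 35.83
ee_pos: [0.4988, 0.1632, 0.2383]
tcp_rot: [3.129, 0.282, -0.0]
ft_force: [-0.4, -0.0, -1.6]
gripper_width: 0.008
grip_force: 0.0
```

```bash
python3 - <<'E'
from h import *
for c in ["wrist","side"]:
    eyes.get_image(c); print(c,[(round(d["score"],2),np.round(d["position"],4).tolist()) for d in eyes.spot_point(c,"plunger_top")[:2]])
from workcell import sign_off
print(sign_off())
E
```

```text
wrist [(0.84, [0.5035, 0.1667, 0.0912])]
side [(0.55, [0.4938, 0.1613, 0.0918]), (0.19, [0.3882, -0.0001, -0.006])]
the job is handed in; nothing more can be done
None
```

The turret is at the third click anticlockwise from the clockwise stop, and the plunger is fully home (it met its hard stop at 89 mm height). The arm is clear, and I handed the job in at about 36 s; no verdict came back.

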